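Tuck the card box's flap under its lip

ROBOT

A 6-joint arm with a two-finger parallel gripper is mounted at the origin on the work surface; the furniture and walls round the work are solid. World frame = base frame: x ahead of the robot, y to its left, z up, the work surface at z = 0. Lengths are in m, angles in rad, forces in N, time in s.
With the tool pointing down it reaches from about 0.225 to 0.875 m from the base axis. Payload 3.4 kg.
Tool frame: the origin (TCP) lies at the very end of the fingers, on their centre line; the grasp point (between the pads) lies manip.pinch_z behind it (manip.pinch_z is the distance from the TCP to the grasp point, in m); z points along the fingers, y is the direction in which the jaws open and shut (so a half turn about z gives the same grasp; the last joint's range is limited). The gripper opens to 85 mm and grips with 20 to 120 N. Pads are 22 mm wide; open, the fingers measure 114 mm over their backs; the gripper's body (76 mm by 85 mm) begins 54 mm behind the grasp point. The pads swing forward as they close: fully open they stand 13 mm farther back than shut.
Start: joints at [1.208, 0.276, 1.505, -0, 1.361, -0.121], TCP at [0.138, 0.558, 0.231] pointing down, gripper open.
Joint ranges: [-2.89, 2.89], [-0.75, 2.08], [0.22, 2.7], [-1.18, 4.32], [0.11, 2.71], [-2.7, 2.7]. Speed limits (rad/s): [2.57, 2.57, 3.14, 3.14, 3.14, 3.14].

INTERFACE

Orientations are given as a unit quaternion [w, x, y, z].
In Python, from rig import manip, imaging, workorder gives the robot as it stands.
- The arm moves only by the tool apply_moves, never from a script. Its argument "moves" is one flat list of numbers, 7 for each row, row after row: the finger opening in m, from 0 to 0.0854, then the shift along the tool's x, y, z in m, then the turn, a rotation vector about the tool's x, y, z in rad. In form: [jaw, tx, ty, tz, rx, ry, rz, jaw, tx, ty, tz, rx, ry, rz, ...]. A call has exactly 8 rows; each row shifts and turns the pose as measured when the row begins, along the tool's axes as they then stand; what a row does not reach is not made up. A row lasts 1/12 s, in which the tool goes at most 41.7 mm and 7.16 degrees, less where a joint would pass 70% of its speed; a pose out of reach is approached as far as the arm can. A call with a gripper value outside its range is refused whole. The fingers move at their own pace and stop on an object; "newtons" is the grip in N (left out, the last holds). Time passes only in rows, so rows that do not move let the fingers close, or fill a call up. It gives the time, the measured TCP pose, the force and the opening at its end, in the units of the state.
- manip.get_state(): the state, without advancing time (a new reading comes with each control period).
- imaging.get_image(name): name is "side" or "top"; returns a dict with "image" (480x640x3 uint8, red, green, blue), "range_z" (480x640 float32, m along the optical axis (not along the pixel's ray), 0 where there is no reading), "fx", "fy", "cx", "cy" (pixels), "R" (3x3) and "t" (3): a world point X has camera coordinates R X + t. Camera axes: x right, y down, z forward; pixel columns grow to the right and rows downward; lengths in m; the calibration is good to about 2 mm. A picture is of the moment at which its call begins.
- workorder.sign_off(): hands the job in, once; it reports no verdict.
The state is a dict: "clock": time; "qpos": joint angles; "qd": joint speeds; "effort": joint torques, N m; "position": TCP position; "ee_rot": TCP orientation; "contact_force": force on the tool from outside, world axes, zero at the start; "moment": the same for the moment, N m; "width": finger opening in m.
Only numpy, scipy, OpenCV 4.12 (cv2) and the standard library are available. Lean on these libraries where they do the work, as an engineer would, in place of code of your own. Each camera call takes 0.05 s, during which the arm holds its last target.

TASK

Close the note-card box on the desk: with the fingertips push its standing cover flap over until it lies flat, and, keeping it pressed down, push it by its thumb ridge fully home so that its free edge is tucked under the brass lip and the flap stays shut by itself when you let go. Only push and press: do not pinch the flap, do not lift or tip the box or shove it about the desk (an inch is too far), and leave the stapler, rubber stamp, mug and pocket watch where they stand.

Things in the scene. Friction and masses are not known exactly. Their poses are not given: they have to be found in the camera images.
- card_box: The note-card box: a low wooden tray, 154 (x) x 116 (y) x 38 mm high, full of paper cards, loose on the desk, about 1 kg. Origin: centre of its underside. Its +x points from the flap's hinge (at the end nearer the robot) to the brass lip (at the far end), z up.
- flap (a joint): Angle of the wooden cover flap about its hinge pin, which runs along the box's y. 0 = lying flat over the box, about 1.57 = standing upright, 1.95 = leaning back to its stop. It starts roughly upright. A weak spring (under 0.1 N m) swings it back to upright whenever it is let go untucked, so it must be pushed all the way down and held there (1 to 2 N on the ridge).
- flap_shift (a joint): How far (m) the flap with its hinge pin has slid along the slots of the hinge lugs, along the box's +x towards the lip. 0 = as it starts (folding), 0.015 = fully home (stop). It slides against a friction of about 3 N and stays where it is left. With the flap flat, its edge is 4 mm short of the lip at 0 and 11 mm under it at 0.015. If it is slid more than 4 mm before the flap is flat, the edge comes down on top of the lip; then push it back.
- flap_hinge (a point): Middle of the hinge pin (8 mm barrel), 42 mm above the desk; at flap_shift 0 it lies at x = -56 mm in the box's frame.
- flap_ridge (a point): Middle of the crest of the thumb ridge: a half-round wooden ridge across the outer face of the flap (the top when shut), 6 mm high, 12 mm wide, 36 mm long along y, 85 mm from the hinge pin. Pushing against its hinge side slides the flap towards the lip.
- flap_edge (a point): Middle of the flap's free edge, 112 mm from the hinge pin. The flap is a plate 92 mm wide; its outer face lies 4 mm above the hinge axis when shut, 46 mm above the desk.
- lip_edge (a point): Middle of the lower inner edge of the fixed brass lip, under which the flap's edge goes: 60 mm ahead of the box's centre, 49 mm above the desk (3 mm above the face of the shut flap). The lip is 64 mm wide along y, 17 mm deep along x, its top 55 mm above the desk.
- flap_face: The flap's 4 mm wooden plate with the thumb ridge: its outer face looks back at the robot while the flap stands and up when it is shut. Origin on the hinge pin; x to the free edge, z out of the outer face.
- flap_lining: The grey cloth-faced lining, 80 x 78 x 2 mm, on the flap's inner face (towards the cards). Same frame as flap_face.
- stapler: Black stapler, 38 x 172 x 49 mm, loose, to the left of the box. Origin: centre of its underside.
- rubber_stamp: Rubber stamp with a black grip on a wooden foot, 26 x 54 x 69 mm, loose, near the robot on the right or left. Origin: centre of its underside.
- mug: Green mug, 82 x 118 x 94 mm, loose, to the right and beyond the box. Origin: centre of its underside.
- pocket_watch: Silver pocket watch, 47 x 68 x 12 mm, lying near the robot on the left or right (it may swap places with the stamp). Origin: centre of its underside.

How it is judged:
By the outcome, as a careful person would: the job done as asked, in the order asked, and still so for the second after the job is handed in, with the robot touching nothing.
It also fails if it takes over 40 s, if anything falls off the work surface, if the arm or the gripper's body presses on something with over 40 N, if the wrist force passes 120 N, or if a joint passes its speed limit or range.

## Working session

There is one attempt and no reset: what is moved stays moved. The work goes in short steps, Python scripts to look and compute and a tool call to move; the robot and the scene stay as the last step left them, time stands still between calls to the robot, and variables do not carry over. Pictures are saved under pics/ and viewed, and the job is handed in when it is done.

Besides the shell and the picture viewer there is one more tool, called as name(argument=value, ...) on one line, values as JSON. apply_moves: Moves the arm, as the interface text tells. Its arguments: {"type":"object","properties":{"moves":{"type":"array"},"newtons":{"type":"number"}},"required":["moves"]}

```bash
mkdir -p pics; python3 - <<'E'
from rig import manip, imaging, workorder
import cv2,numpy as np
print(manip.get_state(), manip.pinch_z)
for n in("side","top"):
    d=imaging.get_image(n); cv2.imwrite(f"pics/{n}0.png",d["image"][:,:,::-1]); np.savez(f"{n}0.npz",**d)
    print(n,d["fx"],d["cx"],d["cy"],d["R"],d["t"])
E
```

```text
{'clock': 0.0, 'qpos': array([ 1.20802722e+00,  2.76576910e-01,  1.50617043e+00,  8.75652998e-06,
        1.36073145e+00, -1.21013473e-01]), 'qd': array([ 0.00151471,  0.00022816, -0.00082586, -0.00050034,  0.00167002,
       -0.00019017]), 'effort': array([-1.48999352e-03, -4.16772687e+01, -2.45804375e+01, -1.97691552e-04,
        1.07876028e-02, -5.88778306e-06]), 'position': array([0.13746874, 0.55774838, 0.23043519]), 'ee_rot': array([-2.30057790e-04,  1.20584520e-01,  9.92702616e-01, -9.14584391e-04]), 'contact_force': array([-0.00694808,  1.01054468, -0.28348577]), 'moment': array([-0.02524228, -0.03492707, -0.02211291]), 'width': 0.08516111785490246} 0.0187
side 520.6760437784551 313.7079329862107 235.0587920560282 [[ 9.44546064e-01 -3.28378295e-01 -6.54156543e-04]
 [-2.18559364e-01 -6.27174060e-01 -7.47585783e-01]
 [ 2.45080675e-01  7.06272181e-01 -6.64164941e-01]] [-0.48056201  0.1498202   0.95555082]
top 537.5661369381022 323.5090624308993 244.8845578600014 [[-1.29032730e-02 -9.99915817e-01 -1.36566698e-03]
 [-9.98047834e-01  1.29626091e-02 -6.10941168e-02]
 [ 6.11066763e-02  5.74686901e-04 -9.98131075e-01]] [0.00763728 0.53345382 0.99514194]
```

View pics/side0.png

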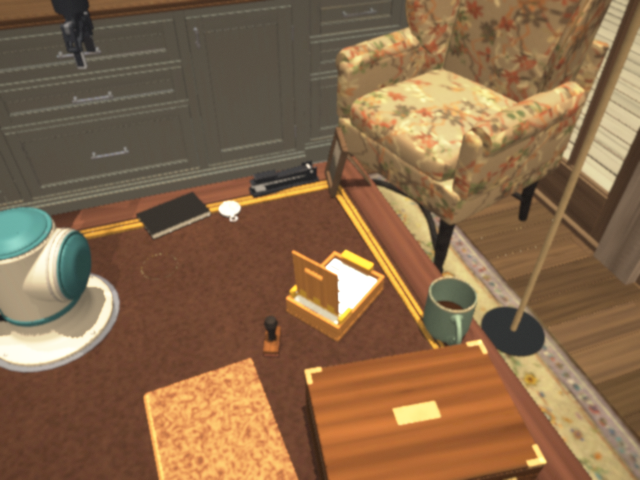

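View pics/top0.png

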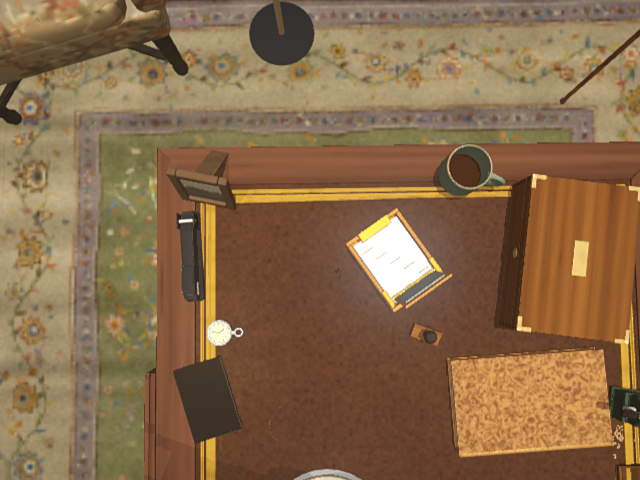

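```bash
cat > h.py <<'E'
import numpy as np,cv2
def cloud(d):
    z=d["range_z"].astype(float);v,u=np.mgrid[:480,:640]
    c=np.stack([(u-d["cx"])/d["fx"]*z,(v-d["cy"])/d["fy"]*z,z],-1)
    P=(c-d["t"])@d["R"]; P[z==0]=np.nan; return P
E
python3 - <<'E'
from h import *
for n in("top","side"):
    d=dict(np.load(n+"0.npz"));P=cloud(d)
    im=d["image"]
    if n=="top": r=(slice(200,320),slice(335,460))
    else: r=(slice(235,345),slice(275,395))
    Q=P[r].reshape(-1,3);C=im[r].reshape(-1,3).astype(int)
    print(n,"desk z",np.nanmedian(Q[:,2][Q[:,2]<0.015]))
    for a,b in((.02,.048),(.05,.062),(.075,.2)):
        m=(Q[:,2]>a)&(Q[:,2]<b);p=Q[m]
        if len(p)>5:
            print(a,b,m.sum(),p.mean(0).round(4),p.min(0).round(3),p.max(0).round(3),cv2.minAreaRect((p[:,:2]*1000).astype(np.float32)))
    y=(C[:,0]>200)&(C[:,1]>160)&(C[:,2]<90)
    p=Q[y&(Q[:,2]>.045)&(Q[:,2]<.065)];print("brass",len(p),np.median(p,0),cv2.minAreaRect((p[:,:2]*1000).astype(np.float32)))
    s=cv2.resize(im[r][...,::-1],None,fx=5,fy=5,interpolation=cv2.INTER_CUBIC);cv2.imwrite(f"pics/{n}0c.png",s[:600,:800])
E
```

```text
top desk z -0.0014619069571090953
0.02 0.048 4200 [ 0.5073 -0.1277  0.0319] [ 0.409 -0.214  0.02 ] [ 0.599 -0.041  0.048] ((504.889404296875, -130.1927032470703), (154.87461853027344, 116.1837158203125), 34.388668060302734)
0.05 0.062 417 [ 0.5377 -0.1063  0.0543] [ 0.421 -0.212  0.05 ] [ 0.584 -0.062  0.062] ((509.0035095214844, -126.76573944091797), (142.3280029296875, 111.74339294433594), 34.90291213989258)
0.075 0.2 694 [ 0.4528 -0.1645  0.1237] [ 0.423 -0.205  0.075] [ 0.481 -0.126  0.156] ((451.5296325683594, -166.57887268066406), (16.000940322875977, 91.57640838623047), 34.044715881347656)
brass 232 [ 0.48501418 -0.12032142  0.04962099] ((508.3597412109375, -126.55055236816406), (142.0476837158203, 113.1419677734375), 35.1845817565918)
side desk z -0.001097431684218466
0.02 0.048 3052 [ 0.509  -0.1463  0.0321] [ 0.37  -0.224  0.02 ] [ 0.6   -0.047  0.048] ((476.45391845703125, -153.59353637695312), (223.9922332763672, 118.04533386230469), 34.0810546875)
0.05 0.062 454 [ 0.5105 -0.133   0.0549] [ 0.371 -0.216  0.05 ] [ 0.585 -0.067  0.062] ((477.82769775390625, -150.05642700195312), (222.058349609375, 110.1449203491211), 46.46989822387695)
0.075 0.2 1378 [ 0.4521 -0.1729  0.1178] [ 0.423 -0.211  0.075] [ 0.481 -0.131  0.156] ((449.9267883300781, -171.81581115722656), (13.197450637817383, 92.85242462158203), 34.39124298095703)
brass 301 [ 0.55525425 -0.10637521  0.05372712] ((510.6629638671875, -132.77552795410156), (145.29165649414062, 113.54718017578125), 33.09423828125)
```

```bash
ls pics
```

```text
side0.png
side0c.png
top0.png
top0c.png
```

```bash
cat >> h.py <<'E'
B=np.array([.505,-.130]);YAW=np.deg2rad(34.3);ex=np.array([np.cos(YAW),np.sin(YAW)]);ey=np.array([-ex[1],ex[0]])
def tobox(P): return np.stack([(P[...,:2]-B)@ex,(P[...,:2]-B)@ey,P[...,2]],-1)
def toolinfo():
    from rig import manip
    from scipy.spatial.transform import Rotation as R
    s=manip.get_state();q=s["ee_rot"];Rm=R.from_quat(np.r_[q[1:],q[0]]).as_matrix()
    p=tobox(s["position"]);des=np.column_stack([np.r_[ex,0],np.r_[-ey,0],[0,0,-1]])
    f=s["contact_force"]
    print("t %.2f tip box mm"%s["clock"],(p*1000).round(1),"rot err(tool)",R.from_matrix(Rm.T@des).as_rotvec().round(3),"F box",np.round([f[:2]@ex,f[:2]@ey,f[2]],2),"w",round(s["width"],4),"q",s["qpos"].round(2))
    return s,Rm,des
E
python3 - <<'E'
from h import *
from scipy.spatial.transform import Rotation as R
for n in("top","side"):
    d=dict(np.load(n+"0.npz"));b=tobox(cloud(d)).reshape(-1,3)*1000
    m=(abs(b[:,0])<120)&(abs(b[:,1])<55)&(b[:,2]>60)&(b[:,2]<165);p=b[m]
    p=p[p[:,0]<-20]
    for z in range(60,165,10):
        k=p[(p[:,2]>=z)&(p[:,2]<z+10)]
        if len(k): print(n,z,len(k),np.percentile(k[:,0],[2,50,98]).round(1),np.percentile(k[:,1],[2,98]).round(1))
    p=b[(b[:,0]>40)&(abs(b[:,0])<80)&(abs(b[:,1])<55)&(b[:,2]>50)&(b[:,2]<60)]
    print("lip",np.percentile(p,[2,50,98],axis=0).round(1))
    p=b[(b[:,0]>-180)&(b[:,0]<-70)&(abs(b[:,1])<90)&(b[:,2]>15)]
    print("behind",np.percentile(p,[0,50,100],axis=0).round(1))
s,Rm,des=toolinfo()
# plan
p=s["position"];goal=np.r_[B+ex*-.100,.225]
N=24;rv=R.from_matrix(Rm.T@des).as_rotvec()
print(rv)
for i in range(N):
    f=min(1,1/N); 
    Ri=Rm@R.from_rotvec(rv*i/N).as_matrix()
    print((Ri.T@((goal-p)/N)).round(4))
E
```

```text
top 60 54 [-58.9 -56.2 -55.4] [-41.7  45.4]
top 70 60 [-59.3 -57.1 -56.3] [-43.7  43.9]
top 80 63 [-60.7 -58.  -57.1] [-44.4  45.2]
top 90 55 [-61.  -58.9 -58. ] [-37.6  42.2]
top 100 66 [-62.  -59.6 -58.9] [-42.8  43.9]
top 110 65 [-62.9 -60.6 -59.6] [-45.3  44.8]
top 120 71 [-72.6 -61.5 -60.6] [-43.2  44.7]
top 130 133 [-65.5 -63.6 -61.6] [-41.1  42.6]
top 140 77 [-69.4 -65.1 -63.9] [-42.5  44.6]
top 150 135 [-69.4 -67.1 -65.2] [-43.6  43. ]
lip [[ 59.6 -30.3  51.1]
 [ 67.6   0.2  54.1]
 [ 75.8  30.9  58.2]]
behind [[-175.7  -15.2   15. ]
 [-142.1   34.9   36.1]
 [ -70.5   57.7  132.5]]
side 60 152 [-64.8 -63.3 -61.3] [-47.9  38.2]
side 70 146 [-65.6 -64.2 -62.4] [-48.6  39.6]
side 80 155 [-66.6 -64.8 -63.3] [-48.9  40. ]
side 90 159 [-67.4 -65.9 -64.3] [-49.  40.]
side 100 159 [-68.1 -66.7 -65. ] [-47.9  40.2]
side 110 133 [-68.9 -67.4 -65.3] [-48.8  40.6]
side 120 185 [-74.9 -68.9 -66.3] [-49.   39.9]
side 130 200 [-72.9 -69.3 -67.5] [-48.1  39.2]
side 140 181 [-71.1 -70.  -68.4] [-47.8  40.8]
side 150 130 [-71.8 -69.6 -66.6] [-46.9  39.8]
lip [[ 57.1 -34.5  50.6]
 [ 64.8  -4.8  
[... 243 characters left out ...]
8  1.51  0.    1.36 -0.12]
[-1.05880385e-03  1.73844464e-03  2.30116198e+00]
[-0.0189 -0.0273  0.0003]
[-0.0215 -0.0253  0.0003]
[-0.0238 -0.0232  0.0003]
[-0.0259 -0.0208  0.0003]
[-0.0278 -0.0182  0.0003]
[-0.0294 -0.0154  0.0003]
[-0.0307 -0.0126  0.0003]
[-0.0318 -0.0096  0.0003]
[-0.0326 -0.0065  0.0002]
[-0.033  -0.0033  0.0002]
[-0.0332 -0.0002  0.0002]
[-0.0331  0.003   0.0002]
[-0.0326  0.0062  0.0002]
[-0.0319  0.0093  0.0002]
[-0.0308  0.0123  0.0002]
[-0.0295  0.0152  0.0002]
[-0.0279  0.0179  0.0002]
[-0.0261  0.0205  0.0002]
[-0.024   0.0229  0.0002]
[-0.0217  0.0251  0.0002]
[-0.0192  0.0271  0.0002]
[-0.0165  0.0288  0.0002]
[-0.0137  0.0303  0.0002]
[-0.0107  0.0314  0.0002]
```

apply_moves(moves=[0,-0.019,-0.027,0,0,0,0.096,0,-0.0215,-0.025,0,0,0,0.096,0,-0.024,-0.023,0,0,0,0.096,0,-0.026,-0.021,0,0,0,0.096,0,-0.028,-0.018,0,0,0,0.096,0,-0.0295,-0.0155,0,0,0,0.096,0,-0.031,-0.0125,0,0,0,0.096,0,-0.032,-0.0095,0,0,0,0.096], newtons=20)

```text
clock: 0.77
position: [0.2305, 0.3037, 0.2253]
ee_rot: [-0.001, 0.495, 0.869, -0.003]
contact_force: [0.8, -0.7, 0.8]
width: 0.0001
```

apply_moves(moves=[0,-0.0325,-0.0065,0,0,0,0.096,0,-0.033,-0.0035,0,0,0,0.096,0,-0.033,0,0,0,0,0.096,0,-0.033,0.003,0,0,0,0.096,0,-0.0325,0.006,0,0,0,0.096,0,-0.032,0.0095,0,0,0,0.096,0,-0.031,0.0125,0,0,0,0.096,0,-0.0295,0.015,0,0,0,0.096])

```text
clock: 1.43
position: [0.3132, 0.0392, 0.225]
ee_rot: [0.001, 0.795, 0.607, -0.003]
contact_force: [0.3, 0.8, -0.3]
width: 0.0001
```

```bash
python3 -c "
from h import *
from scipy.spatial.transform import Rotation as R
s,Rm,des=toolinfo()
p=s['position'];goal=np.r_[B+ex*-.100,.225]
N=12;rv=R.from_matrix(Rm.T@des).as_rotvec()
for i in range(N):
    Ri=Rm@R.from_rotvec(rv*i/N).as_matrix();print((Ri.T@((goal-p)/N)).round(4),rv/N)
"
```

```text
t 1.43 tip box mm [-63.1 247.9 225. ] rot err(tool) [0.    0.006 0.705] F box [ 0.69  0.51 -0.28] w 0.0001 q [-0.09 -0.13  1.97 -0.01  1.3   0.18]
[-0.0157  0.0137  0.0001] [1.20031582e-05 5.04895777e-04 5.87903971e-02]
[-0.0149  0.0146  0.0001] [1.20031582e-05 5.04895777e-04 5.87903971e-02]
[-0.014   0.0155  0.    ] [1.20031582e-05 5.04895777e-04 5.87903971e-02]
[-0.0131  0.0163  0.    ] [1.20031582e-05 5.04895777e-04 5.87903971e-02]
[-0.0121  0.017   0.    ] [1.20031582e-05 5.04895777e-04 5.87903971e-02]
[-0.0111  0.0177  0.    ] [1.20031582e-05 5.04895777e-04 5.87903971e-02]
[-0.01    0.0183  0.    ] [1.20031582e-05 5.04895777e-04 5.87903971e-02]
[-0.0089  0.0189  0.    ] [1.20031582e-05 5.04895777e-04 5.87903971e-02]
[-0.0078  0.0194  0.    ] [1.20031582e-05 5.04895777e-04 5.87903971e-02]
[-0.0067  0.0198  0.    ] [1.20031582e-05 5.04895777e-04 5.87903971e-02]
[-0.0055  0.0202  0.    ] [1.20031582e-05 5.04895777e-04 5.87903971e-02]
[-0.0043  0.0204  0.    ] [1.20031582e-05 5.04895777e-04 5.87903971e-02]
```

apply_moves(moves=[0,-0.0235,0.0205,0,0,0.001,0.088,0,-0.0215,0.0225,0,0,0.001,0.088,0,-0.0195,0.0245,0,0,0.001,0.088,0,-0.0175,0.026,0,0,0.001,0.088,0,-0.015,0.0275,0,0,0.001,0.088,0,-0.0125,0.0285,0,0,0.001,0.088,0,-0.01,0.0295,0,0,0,0.088,0,-0.0075,0.0305,0,0,0,0.088])

```text
clock: 2.1
position: [0.4165, -0.2009, 0.2235]
ee_rot: [-0.002, 0.962, 0.274, -0.0]
contact_force: [0.4, 0.5, -0.4]
width: 0.0002
```

apply_moves(moves=[0,0,0,0.02,0,0,0,0,0,0,0.02,0,0,0,0,0,0,0.02,0,0,0,0,0,0,0.02,0,0,0,0,0,0,0.01,0,0,0,0,0,0,0.01,0,0,0,0,0,0,0,0,0,0,0,0,0,0,0,0,0])

```text
clock: 2.77
position: [0.4193, -0.2102, 0.1168]
ee_rot: [-0.001, 0.963, 0.268, -0.001]
contact_force: [-0.6, 0.0, -0.4]
width: -0.0002
```

```bash
python3 - <<'E'
from h import *
from rig import imaging
toolinfo()
for n in("side","top"):
    d=imaging.get_image(n);r=(slice(180,360),slice(240,420)) if n=="side" else (slice(190,340),slice(330,480))
    cv2.imwrite(f"pics/{n}1.png",cv2.resize(d["image"][r][...,::-1],None,fx=3,fy=3)); np.savez(n+"1.npz",**d)
toolinfo()
E
```

```text
t 2.77 tip box mm [-116.   -18.   116.8] rot err(tool) [-0.002  0.001 -0.056] F box [-0.51  0.4  -0.43] w -0.0002 q [-0.61  0.22  1.9  -0.    1.03  0.42]
t 2.87 tip box mm [-115.8  -18.3  117.4] rot err(tool) [-0.     0.001 -0.055] F box [-0.15  0.4   0.27] w 0.0 q [-0.61  0.22  1.9  -0.    1.03  0.42]
```

View pics/side1.png

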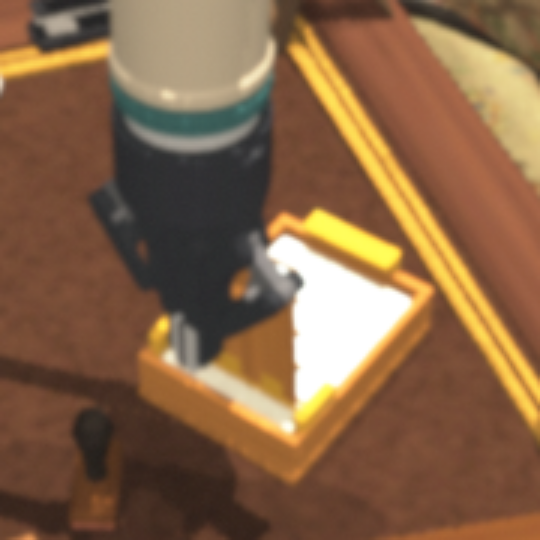

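View pics/top1.png

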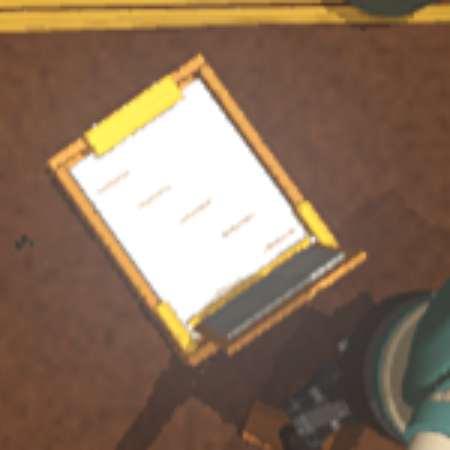

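apply_moves(moves=[0,0.002,-0.004,0.002,0,0,-0.014,0,0.002,-0.004,0.002,0,0,-0.014,0,0.002,-0.004,0.002,0,0,-0.014,0,0.002,-0.003,0.002,0,0,-0.013,0,0.004,0,0.001,0,0,0,0,0.005,0,0,0,0,0,0,0.005,0,0,0,0,0,0,0.005,0,0,0,0,0])

```text
clock: 3.53
position: [0.4363, -0.1805, 0.1108]
ee_rot: [0.002, 0.955, 0.297, 0.002]
contact_force: [0.7, -0.6, -0.5]
width: -0.0001
```

```bash
python3 -c "
from h import *
toolinfo()"
```

```text
t 3.53 tip box mm [-85.2  -3.  110.8] rot err(tool) [ 0.006 -0.002  0.005] F box [ 0.21 -0.89 -0.52] w -0.0001 q [-0.54  0.23  1.91 -0.    1.    0.43]
```

apply_moves(moves=[0,0.004,0,0.001,0,0,0,0,0.004,0,0.001,0,0,0,0,0.004,0,0.001,0,0,0,0,0.004,0,0.001,0,0,0,0,0.004,0,0,0,0,0,0,0.004,0,0,0,0,0,0,0.004,0,0,0,0,0,0,0.004,0,0,0,0,0])

```text
clock: 4.2
position: [0.4662, -0.1606, 0.1061]
ee_rot: [0.003, 0.955, 0.298, 0.001]
contact_force: [-0.7, 0.3, -0.4]
width: -0.0001
```

```bash
cat >look.py <<'E'
import sys
from h import *
from rig import imaging
toolinfo();k=sys.argv[1]
ims=[]
for n in("side","top"):
    d=imaging.get_image(n);r=(slice(210,360),slice(250,410)) if n=="side" else (slice(190,340),slice(330,490))
    ims.append(cv2.resize(d["image"][r][...,::-1],None,fx=2.5,fy=2.5,interpolation=cv2.INTER_CUBIC)); np.savez(n+k+".npz",**d)
cv2.imwrite(f"pics/both{k}.png",np.hstack(ims))
E
python3 look.py 2
```

```text
t 4.20 tip box mm [-49.3  -3.4 106.1] rot err(tool) [ 0.006 -0.001  0.006] F box [-0.42  0.65 -0.39] w -0.0001 q [-0.47  0.26  1.87 -0.    1.01  0.5 ]
```

View pics/both2.png

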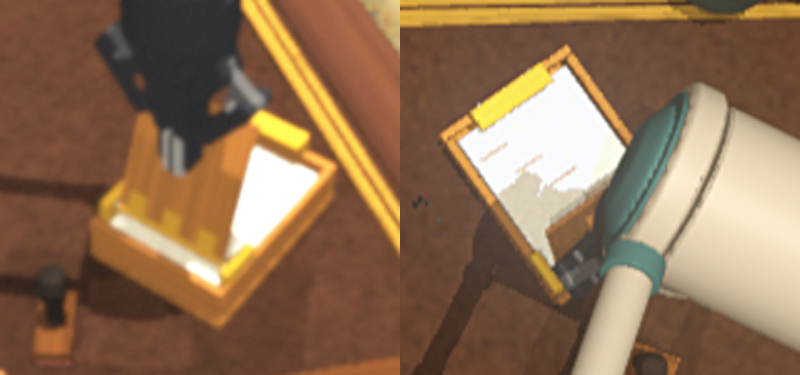

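apply_moves(moves=[0,0.005,0,0.0015,0,0,0,0,0.005,0,0.002,0,0,0,0,0.005,0,0.0025,0,0,0,0,0.005,0,0.003,0,0,0,0,0.005,0,0.004,0,0,0,0,0.004,0,0.004,0,0,0,0,0.003,0,0.0045,0,0,0,0,0.002,0,0.005,0,0,0])

```text
clock: 4.97
position: [0.498, -0.1395, 0.0782]
ee_rot: [0.003, 0.955, 0.298, 0.002]
contact_force: [-0.2, 0.1, 1.7]
width: -0.0001
```

```bash
python3 look.py 3
```

```text
t 4.97 tip box mm [-11.2  -3.9  78.2] rot err(tool) [ 0.008 -0.003  0.006] F box [-0.13  0.19  1.71] w -0.0001 q [-0.41  0.32  1.86 -0.    0.95  0.56]
```

View pics/both3.png

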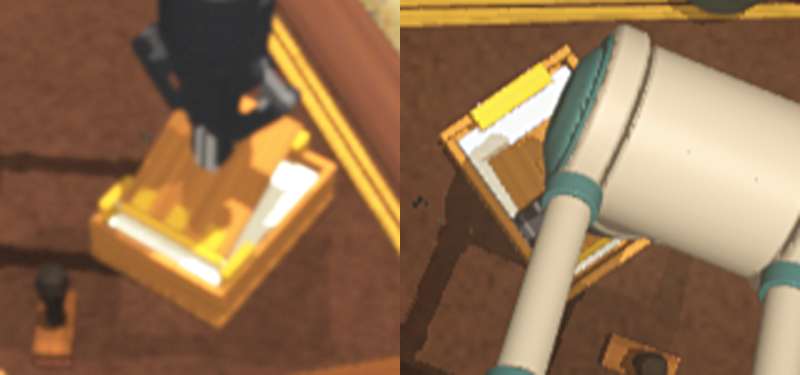

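apply_moves(moves=[0,0.0025,0,0.005,0,0,0,0,0.002,0,0.005,0,0,0,0,0.001,0,0.005,0,0,0,0,0.001,0,0.004,0,0,0,0,0,0,0.004,0,0,0,0,0,0,0.003,0,0,0,0,0,0,0.002,0,0,0,0,0,0,0.001,0,0,0])

```text
clock: 5.73
position: [0.5046, -0.1355, 0.0462]
ee_rot: [0.003, 0.955, 0.297, 0.003]
contact_force: [0.2, 0.9, 2.1]
width: 0.0003
```

```bash
python3 look.py 4
```

```text
t 5.73 tip box mm [-3.4 -4.3 46.2] rot err(tool) [ 0.008 -0.004  0.005] F box [0.62 0.62 2.06] w 0.0003 q [-0.4   0.37  1.89 -0.    0.88  0.57]
```

View pics/both4.png

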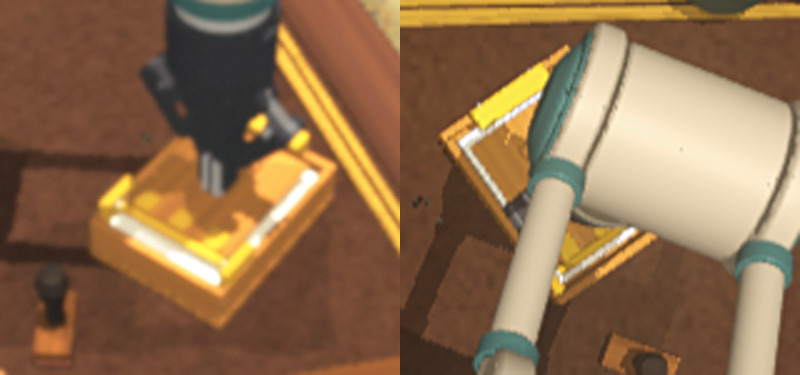

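apply_moves(moves=[0,0,0,0.001,0,0,0,0,0,0,0.001,0,0,0,0,0,0,0.001,0,0,0,0,0,0,0.001,0,0,0,0,0,0,0.001,0,0,0,0,0,0,0.001,0,0,0,0,0,0,0.001,0,0,0,0,0,0,0.001,0,0,0])

```text
clock: 6.5
position: [0.5047, -0.1356, 0.0453]
ee_rot: [0.004, 0.955, 0.297, 0.004]
contact_force: [-1.5, 1.2, 7.5]
width: 0.0003
```

```bash
python3 look.py 5; python3 - <<'E'
from h import *
for k in "45":
  for n in("side","top"):
    b=tobox(cloud(dict(np.load(n+k+".npz")))).reshape(-1,3)*1000
    for x0 in (-50,-30,-10,10,20,30,40,50):
        p=b[(b[:,0]>x0)&(b[:,0]<x0+8)&(abs(b[:,1])<42)&(b[:,2]>25)&(b[:,2]<75)&((b[:,1]>22)|(b[:,1]<-22))]
        if len(p)>3: print(k,n,x0,len(p),np.percentile(p[:,2],[10,50,90]).round(1))
E
```

```text
t 6.50 tip box mm [-3.4 -4.5 45.3] rot err(tool) [ 0.01  -0.006  0.005] F box [-0.55  1.82  7.55] w 0.0003 q [-0.4   0.37  1.89 -0.    0.87  0.57]
4 side -50 70 [44.1 46.  47.6]
4 side -30 73 [44.1 45.7 47.1]
4 side -10 72 [44.2 45.8 47.2]
4 side 10 62 [43.9 45.9 47.3]
4 side 20 42 [43.9 45.8 47.4]
4 side 30 38 [44.1 45.6 47. ]
4 side 40 35 [43.8 45.6 46.7]
4 side 50 19 [44.5 45.6 52.1]
4 top -50 36 [44.4 46.  47.8]
4 top 10 45 [43.5 45.6 47.9]
4 top 20 48 [43.3 45.2 47.2]
4 top 30 49 [43.9 46.  47.7]
4 top 40 48 [43.4 45.3 47.7]
4 top 50 47 [30.2 44.1 46.8]
5 side -50 67 [44.  45.7 47.3]
5 side -30 72 [43.6 45.1 46.5]
5 side -10 67 [43.9 45.  46.4]
5 side 10 63 [43.6 45.  46.5]
5 side 20 39 [43.  45.1 47.5]
5 side 30 30 [43.3 45.1 46.8]
5 side 40 37 [42.6 44.3 46. ]
5 side 50 23 [43.2 44.6 53.5]
5 top -50 39 [43.3 45.7 47.7]
5 top 10 43 [42.7 44.5 46.4]
5 top 20 47 [42.7 44.9 47.3]
5 top 30 49 [42.6 44.8 46.8]
5 top 40 47 [42.3 44.5 46.4]
5 top 50 47 [30.3 44.3 46.9]
```

apply_moves(moves=[0,0.002,0,0.0004,0,0,0,0,0.002,0,0.0004,0,0,0,0,0.002,0,0.0004,0,0,0,0,0.002,0,0.0004,0,0,0,0,0.002,0,0.0004,0,0,0,0,0.002,0,0.0004,0,0,0,0,0.002,0,0.0004,0,0,0,0,0.002,0,0.0004,0,0,0])

```text
clock: 7.27
position: [0.5136, -0.1293, 0.0452]
ee_rot: [0.006, 0.954, 0.299, -0.0]
contact_force: [-3.4, -1.0, 7.3]
width: 0.0004
```

```bash
python3 look.py 6
```

```text
t 7.27 tip box mm [ 7.5 -4.3 45.2] rot err(tool) [0.011 0.004 0.009] F box [-3.42  1.09  7.31] w 0.0004 q [-0.37  0.38  1.87 -0.01  0.88  0.6 ]
```

View pics/both6.png

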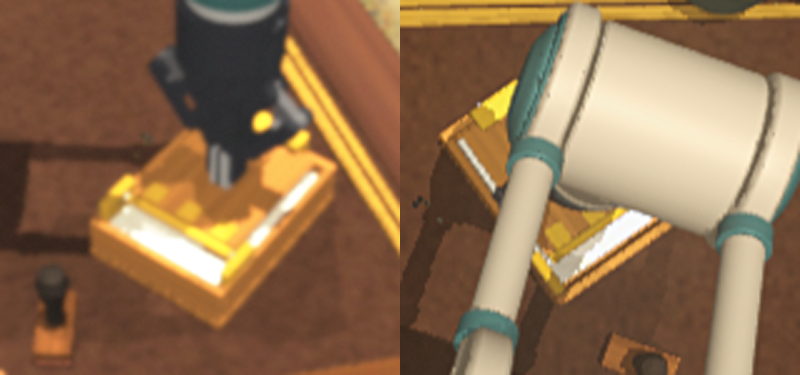

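apply_moves(moves=[0,0.002,0,0.0003,0,0,0,0,0.002,0,0.0003,0,0,0,0,0.002,0,0.0003,0,0,0,0,0.002,0,0.0003,0,0,0,0,0.002,0,0.0003,0,0,0,0,0.002,0,0.0003,0,0,0,0,0.002,0,0.0003,0,0,0,0,0.002,0,0.0003,0,0,0])

```text
clock: 8.03
position: [0.5215, -0.1237, 0.0449]
ee_rot: [0.008, 0.953, 0.302, -0.008]
contact_force: [-4.5, -2.8, 8.0]
width: 0.0
```

```bash
python3 look.py 7
```

```text
t 8.03 tip box mm [17.2 -4.1 44.9] rot err(tool) [0.011 0.019 0.015] F box [-5.26  0.23  8.01] w 0.0 q [-0.35  0.39  1.85 -0.03  0.9   0.63]
```

View pics/both7.png

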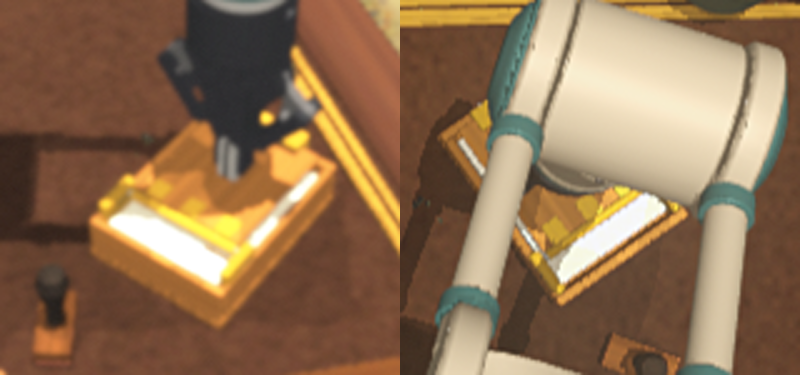

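apply_moves(moves=[0,0.002,0,0.0003,0,0.004,0,0,0.002,0,0.0003,0,0.004,0,0,0.002,0,0.0003,0,0.004,0,0,0.002,0,0.0003,0,0.004,0,0,0.002,0,0.0003,0,0,0,0,0.002,0,0.0003,0,0,0,0,0.002,0,0.0003,0,0,0,0,0.002,0,0.0003,0,0,0])

```text
clock: 8.8
position: [0.5265, -0.1201, 0.0447]
ee_rot: [0.008, 0.952, 0.306, -0.01]
contact_force: [-4.3, -2.8, 6.1]
width: -0.0003
```

```bash
python3 look.py 8; python3 - <<'E'
from h import *
# box corner check: rect of tray points in side view near-front wall, and flap hinge-side end
for k in "05678":
    d=dict(np.load("side%s.npz"%k));b=tobox(cloud(d)).reshape(-1,3)*1000;C=d["image"].reshape(-1,3).astype(int)
    r=b[(abs(b[:,1])<70)&(b[:,0]>-100)&(b[:,0]<90)&(b[:,2]>33)&(b[:,2]<41)]
    w=(C.min(1)>170)&(abs(b[:,1])<40)&(b[:,0]<0)&(b[:,0]>-80)&(b[:,2]>20)
    print(k,"rim x",np.percentile(r[:,0],[.5,99.5]).round(1),"y",np.percentile(r[:,1],[.5,99.5]).round(1),"white x range",np.percentile(b[w][:,0],[2,98]).round(1),w.sum())
E
```

```text
t 8.80 tip box mm [23.4 -3.9 44.7] rot err(tool) [0.01  0.024 0.023] F box [-5.1   0.12  6.14] w -0.0003 q [-0.34  0.4   1.84 -0.03  0.91  0.63]
0 rim x [-80.5  74.3] y [-62.   54.1] white x range [-65.8  -1.3] 328
5 rim x [-80.4  74.1] y [-61.9  54. ] white x range [-78.1  -1.5] 1288
6 rim x [-80.7  74. ] y [-62.2  54.4] white x range [-77.7  -1.3] 1361
7 rim x [-80.4  72.7] y [-61.9  54.4] white x range [-72.3  -2.2] 1263
8 rim x [-80.4  73.1] y [-62.   54.3] white x range [-67.4  -2.3] 1167
```

View pics/both8.png

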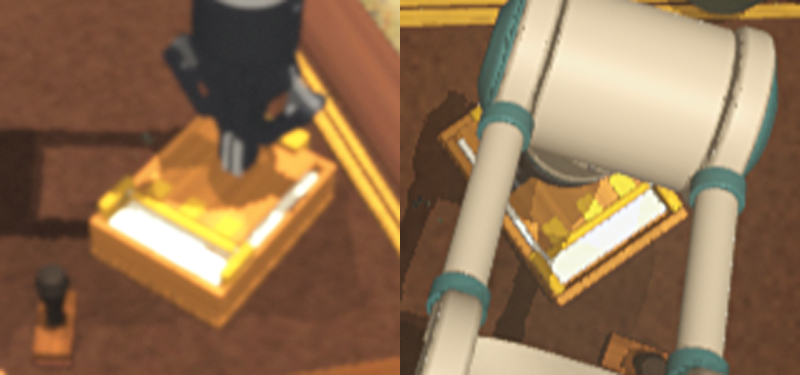

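apply_moves(moves=[0,0.002,0,0.0003,0,0.004,0,0,0.002,0,0.0003,0,0.004,0,0,0.002,0,0.0003,0,0.004,0,0,0.002,0,0.0003,0,0.004,0,0,0.002,0,0.0003,0,0.004,0,0,0.002,0,0.0003,0,0.004,0,0,0.002,0,0.0003,0,0.004,0,0,0.002,0,0.0003,0,0.004,0])

```text
clock: 9.57
position: [0.5286, -0.1183, 0.0444]
ee_rot: [0.007, 0.95, 0.311, -0.008]
contact_force: [-4.9, -3.9, 7.7]
width: -0.0001
```

```bash
python3 look.py 9; python3 - <<'E'
from h import *
# profile of yellow barrel/knuckles & flap rear end along box x in side view, heights 40-55, |y|<30
for k in "56789":
    d=dict(np.load("side%s.npz"%k));b=tobox(cloud(d)).reshape(-1,3)*1000
    m=(b[:,1]>-40)&(b[:,1]<20)&(b[:,0]>-78)&(b[:,0]<-20)&(b[:,2]>41.5)&(b[:,2]<60)
    r=b[(abs(b[:,1])<70)&(b[:,0]>-100)&(b[:,0]<90)&(b[:,2]>33)&(b[:,2]<41)]
    print(k,"rear of high pts",np.percentile(b[m][:,0],[1,3,10]).round(1),"rim",np.percentile(r[:,0],[.5,99.5]).round(1),np.percentile(r[:,1],[.5,99.5]).round(1))
E
```

```text
t 9.57 tip box mm [26.1 -3.6 44.4] rot err(tool) [0.008 0.019 0.034] F box [-6.29 -0.45  7.69] w -0.0001 q [-0.33  0.4   1.84 -0.03  0.91  0.62]
5 rear of high pts [-61.9 -61.2 -59.2] rim [-80.4  74.1] [-61.9  54. ]
6 rear of high pts [-52.4 -52.  -49.8] rim [-80.7  74. ] [-62.2  54.4]
7 rear of high pts [-47.9 -47.  -45.7] rim [-80.4  72.7] [-61.9  54.4]
8 rear of high pts [-47.8 -47.3 -45.7] rim [-80.4  73.1] [-62.   54.3]
9 rear of high pts [-48.  -47.4 -45.8] rim [-80.3  72.7] [-62.1  54.2]
```

View pics/both9.png

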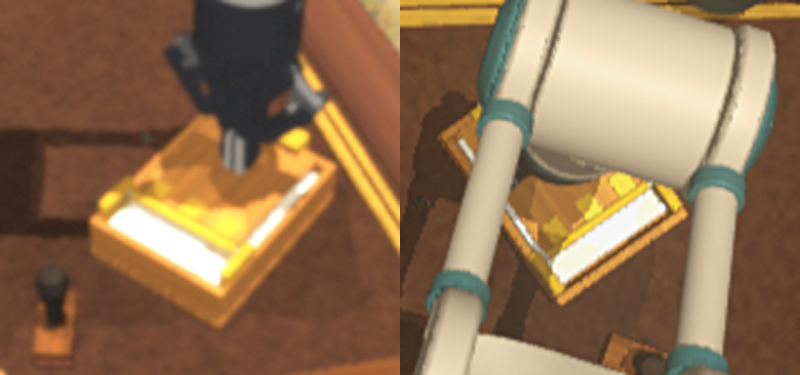

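apply_moves(moves=[0,0.002,0,0.0003,0,0.002,-0.005,0,0.002,0,0.0003,0,0.002,-0.005,0,0.002,0,0.0003,0,0.002,-0.005,0,0.002,0,0.0003,0,0.002,-0.005,0,0.0025,0,0.0003,0,0.002,0,0,0.0025,0,0.0003,0,0.002,0,0,0.0025,0,0.0003,0,0.002,0,0,0.0025,0,0.0003,0,0.002,0])

```text
clock: 10.33
position: [0.5288, -0.1181, 0.0441]
ee_rot: [0.009, 0.945, 0.326, -0.018]
contact_force: [-7.1, -6.1, 8.4]
width: 0.0001
```

```bash
python3 look.py a; cat > m.py <<'E'
from h import *
import sys
for k in sys.argv[1]:
    d=dict(np.load("side%s.npz"%k));b=tobox(cloud(d)).reshape(-1,3)*1000
    m=(b[:,1]>-40)&(b[:,1]<20)&(b[:,0]>-78)&(b[:,0]<-20)&(b[:,2]>41.5)&(b[:,2]<60)
    r=b[(abs(b[:,1])<70)&(b[:,0]>-100)&(b[:,0]<90)&(b[:,2]>33)&(b[:,2]<41)]
    print(k,"rear of high pts",np.percentile(b[m][:,0],[1,3,10]).round(1),"rim",np.percentile(r[:,0],[.5,99.5]).round(1),np.percentile(r[:,1],[.5,99.5]).round(1))
E
python3 m.py 59a
```

```text
t 10.33 tip box mm [26.4 -3.6 44.1] rot err(tool) [0.006 0.039 0.065] F box [-9.3  -0.99  8.44] w 0.0001 q [-0.32  0.41  1.82 -0.04  0.93  0.61]
5 rear of high pts [-61.9 -61.2 -59.2] rim [-80.4  74.1] [-61.9  54. ]
9 rear of high pts [-48.  -47.4 -45.8] rim [-80.3  72.7] [-62.1  54.2]
a rear of high pts [-47.8 -47.  -45.7] rim [-80.5  72.5] [-62.   54.1]
```

apply_moves(moves=[0,0,0,-0.001,0,0,0,0,0,0,-0.002,0,0,0,0,-0.0005,0,-0.003,0,0,0,0,-0.001,0,-0.005,0,0,0,0,-0.001,0,-0.01,0,0,0,0,-0.002,0,-0.02,0,0,0,0,-0.005,0,-0.025,0,0,0,0,-0.01,0,-0.025,0,0,0])

```text
clock: 11.1
position: [0.5137, -0.1252, 0.1344]
ee_rot: [0.004, 0.945, 0.326, -0.021]
contact_force: [0.4, -0.6, 0.6]
width: -0.0004
```

apply_moves(moves=[0,-0.02,0,-0.025,0,0,0,0,-0.03,0,-0.025,0,0,0,0,-0.03,0,-0.02,0,0,0,0,-0.03,0,-0.01,0,0,0,0,-0.02,0,0,0,0,0,0,-0.01,0,0,0,0,0,0,0,0,0,0,0,0,0,0,0,0,0,0,0])

```text
clock: 11.77
position: [0.4073, -0.2128, 0.2353]
ee_rot: [0.011, 0.945, 0.327, -0.013]
contact_force: [-0.1, 0.3, 0.1]
width: -0.0006
```

```bash
python3 look.py b; python3 m.py 5ab
```

```text
t 11.77 tip box mm [-127.3  -13.4  235.3] rot err(tool) [0.013 0.031 0.068] F box [0.04 0.33 0.1 ] w -0.0006 q [-0.61  0.1   1.72 -0.03  1.32  0.31]
5 rear of high pts [-61.9 -61.2 -59.2] rim [-80.4  74.1] [-61.9  54. ]
a rear of high pts [-47.8 -47.  -45.7] rim [-80.5  72.5] [-62.   54.1]
b rear of high pts [-48.3 -47.6 -46. ] rim [-80.5  74. ] [-62.1  54.5]
```

View pics/bothb.png

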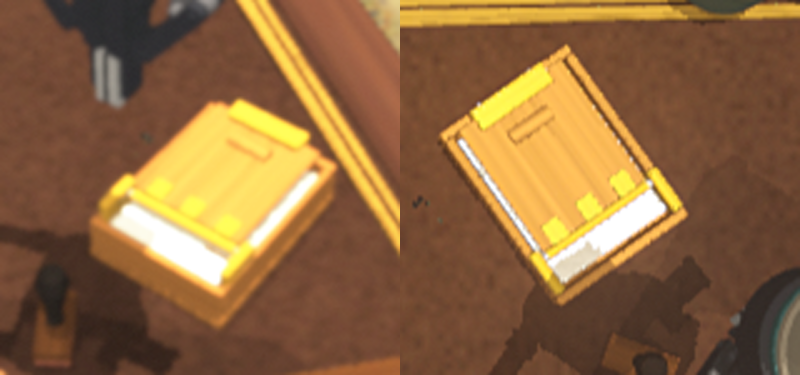

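```bash
python3 - <<'E'
from h import *
for n in("top","side"):
    d=dict(np.load(n+"b.npz"));b=tobox(cloud(d)).reshape(-1,3)*1000
    m=(abs(b[:,1]+2.5)<16)&(b[:,0]>15)&(b[:,0]<58)
    p=b[m]
    for x in range(16,58,3):
        k=p[(p[:,0]>=x)&(p[:,0]<x+3)]; print(n,x,len(k),np.median(k[:,2]).round(1) if len(k) else '')
    lip=b[(abs(b[:,1]+2)<28)&(b[:,0]>50)&(b[:,0]<85)&(b[:,2]>51.5)]; print("lip x",np.percentile(lip[:,0],[2,50,98]).round(1))
    # crest
    hi=p[p[:,2]>np.median(p[:,2])+3.5];print("ridge x",np.percentile(hi[:,0],[5,50,95]).round(1))
d0=np.load("top0.npz")["image"].astype(int);d1=np.load("topb.npz")["image"].astype(int)
df=abs(d0-d1).sum(2)>60
for nm,(u0,u1,v0,v1) in dict(stapler=(170,212,205,305),watch=(200,250,312,352),mug=(435,510,140,200),stamp=(405,448,318,350)).items(): print(nm,df[v0:v1,u0:u1].mean().round(3))
E
```

```text
top 16 28 46.5
top 19 30 47.1
top 22 28 47.0
top 25 30 47.2
top 28 29 47.0
top 31 28 47.1
top 34 29 47.1
top 37 28 51.0
top 40 28 53.6
top 43 29 53.4
top 46 29 50.8
top 49 29 47.9
top 52 29 47.5
top 55 26 47.8
lip x [59.6 67.6 75.8]
ridge x [37.9 42.9 46.9]
side 16 25 47.0
side 19 16 47.5
side 22 23 47.1
side 25 21 47.2
side 28 22 48.1
side 31 15 48.0
side 34 34 48.4
side 37 40 52.1
side 40 16 53.6
side 43 9 52.6
side 46 4 50.8
side 49 13 48.2
side 52 17 47.3
side 55 34 48.9
lip x [56.8 64.8 73.8]
ridge x [36.4 40.7 57.5]
stapler 0.001
watch 0.0
mug 0.0
stamp 0.706
```

```bash
python3 - <<'E'
from h import *
for k in "0b":
    for n in("side",):
        b=cloud(dict(np.load(n+k+".npz"))).reshape(-1,3)
        p=b[(b[:,0]>.33)&(b[:,0]<.42)&(b[:,1]>-.24)&(b[:,1]<-.13)&(b[:,2]>.008)&(b[:,2]<.08)]
        print(k,n,len(p),p.mean(0).round(4),p.min(0).round(3),p.max(0).round(3))
E
```

```text
0 side 649 [ 0.3717 -0.1886  0.0309] [ 0.344 -0.22   0.008] [ 0.42 -0.13  0.07]
b side 644 [ 0.3713 -0.1894  0.031 ] [ 0.344 -0.221  0.008] [ 0.42  -0.13   0.069]
```

Stamp unmoved (the image difference was the arm's shadow). The flap is home, so I am handing in.

```bash
python3 -c "
from rig import workorder
print(workorder.sign_off())"
```

```text
the job is handed in; nothing more can be done
None
```

The note-card box is shut, and the flap stayed down after I let go. I pushed it over flat with closed fingertips, kept it pressed at about 7–8 N and slid it towards the lip. I finished against the thumb ridge with about 9 N until it stopped moving, then lifted clear and handed in at about 12 s.

What the last checks showed after release:
- **Flap:** it lies flat. The ridge crest is about 44 mm ahead of the box centre, which puts the flap about 14–15 mm home with its edge under the lip. The raw readings, before correcting for camera bias, gave 13.6–14 mm. I judged it fully home because it stalled against the ridge.
- **Order of the slide:** most of it came from fingertip friction on the flap while it was pressed flat. The ridge itself was only pushed at the end.
- **Box:** its rim reads within about 0.5 mm of where it began.
- **Other objects:** the stapler, mug and watch areas are unchanged in the top view. The stamp area did change there because the arm's shadow fell on it. Side-view depth places the stamp within 1 mm of its start.
- **Camera agreement:** the two cameras disagreed by about 2–5 mm, so I used differences from the starting pictures wherever I could.

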